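# Leak-check the cover joint of a gas chamber with a detector wand

### The job

Take the leak-detector wand from its cradle and check the long joint between the clear cover and the base plate of the gas chamber, on the side facing away from the robot: with the wand sloping at about 30 degrees to the bench, from outside down into the corner, draw its tip slowly and steadily (about 2 cm a second, a few millimetres off, without pressing) along the whole joint, from the gas-valve end to the other end. Then lay the wand back in its cradle as it was and let go, without disturbing the chamber or anything else on the bench.

Things in the scene. Friction and masses are not known exactly. Their poses are not given: they have to be found in the camera images.
- wand: Leak-detector wand, 192 mm long, loose, about 140 g: grey handle, rectangular, 115 long x 24 wide x 28 mm high, in line a black tapering nose (26 mm) and a thin steel stem (8 mm dia.) with a small black tip. It starts level in its cradle. Origin: centre of the handle, near the centre of mass; x runs along the wand towards the BUTT (tip at x = -135 mm); y across the 24 mm width, z up as it lies.
- wand_tip (a point): The very end of the wand's tip, on its axis, 135 mm from the handle's centre. Axes as wand.
- cradle: Fixed grey cradle: base 120 x 84 x 10 mm, two U-shaped saddles 12 mm thick, centred 42 mm either side of the middle (72 mm free between them for fingers). Saddle floor 45 mm above the bench, slot 27 mm wide, lips flaring to 46 mm, 83 mm high. Stands left or right of the chamber. Origin: underside centre; x along the wand, whose tip lies to -x (it points along the world -x, within 20 degrees).
- cradle_seat (a point): Where the wand's handle centre lies when the wand rests properly in the cradle: 59 mm above the cradle's underside, in the middle. Axes as cradle.
- cradle_tip (a point): Where the wand's tip lies when the wand rests properly in the cradle, 135 mm to -x of the seat, overhanging the base.
- chamber: Fixed gas-tight chamber. Aluminium base plate 180 (x) x 260 (y), top 20 mm above the bench; on it a 3 mm black gasket and a clear cover: foot flange 130 x 210, top at 32 mm; above it 94 x 174 mm, roof at 98, plug to 105 mm. Latches at both short ends; brass gas valve at the +y end, to 159 mm from centre, 85 mm high. Origin: underside centre; x away from the robot, y to its left, within 15 degrees.
- joint_mid (a point): Middle of the joint to check: the straight black gasket line where cover flange meets base plate, on the long side facing away from the robot, 21.5 mm above the bench, on the flange's outer face. The joint runs along this point's y, 105 mm each way; x points outward from the cover, z up. It lies in an inside corner: flange on its -x side, base plate 1.5 mm below, projecting 25 mm.
- joint_start (a point): The end of that joint at the gas-valve end (a corner of the flange), 105 mm to +y of joint_mid.
- joint_end (a point): The other end of that joint, 105 mm to -y of joint_mid.
- tube_rack: Bystander, fixed: white tube rack 190 x 100 mm with capped tubes, 121 mm high over the caps; it stands on the side of the chamber opposite to the cradle. Origin: underside centre.
- jar: Bystander, loose: clear screw jar of red caps with a white lid, 97 mm dia., 118 mm high. Origin: underside centre.
- bottle_a: Bystander, loose: small white reagent bottle, 42 mm dia., 82 mm high. Origin: underside centre.
- bottle_b: Bystander, loose: another such bottle.
- bottle_c: Bystander, loose: amber reagent bottle, 52 mm dia., 100 mm high. Origin: underside centre.
- flask: Bystander, loose: stoppered volumetric flask, 62 mm dia. at the bulb, 162 mm high. Origin: underside centre.
- tip_box: Bystander, loose: clear lidded box 158 x 118 x 81 mm high. Origin: underside centre.
There are look-alikes about, which are no part of the job. There is more than one size of the wand; the job needs the largest.

How it is judged:
By the outcome, as a careful person would: the job done as asked, in the order asked, and still so for the second after the job is handed in, with the robot touching nothing.
It also fails if it takes over 72 s, if anything falls off the work surface, if the arm or the gripper's body presses on something with over 40 N, if the wrist force passes 120 N, or if a joint passes its speed limit or range.

### The arm

A 6-joint arm with a two-finger parallel gripper is mounted at the origin on the work surface. World frame = base frame: x ahead of the robot, y to its left, z up, the work surface at z = 0. Lengths are in m, angles in rad, forces in N, time in s.
With the tool pointing down it reaches from about 0.3 to 0.775 m from the base axis. Payload 14.6 kg.
Tool frame: the origin (TCP) lies where the fingers leave the gripper's body, on its centre line; the fingertips stand 73 mm ahead of it and the grasp point (between the pads) lies 54 mm ahead of it; z points along the fingers, y is the line along which they close (so a half turn about z gives the same grasp; the last joint's range is limited). The gripper opens to 85 mm and grips with 20 to 120 N. Pads are 22 mm wide; open, the fingers measure 114 mm over their backs; the gripper's body (76 mm by 85 mm) begins 54 mm behind the grasp point. The pads swing forward as they close: fully open they stand 13 mm farther back than shut.
Start: joints at [-0.067, 0.3, 1.521, -0, 1.321, -0.067], TCP at [0.55, -0, 0.304] pointing down, gripper open.
Joint ranges: [-3.03, 3.03], [-0.79, 2.21], [0.23, 2.52], [-1.04, 4.18], [0, 3.07], [-2.55, 2.55]. Speed limits (rad/s): [2.22, 2.22, 2.57, 3.14, 3.14, 3.14].

### API

Orientations are given as [roll, pitch, yaw] about the fixed x, y, z axes, in that order (R = Rz(yaw) Ry(pitch) Rx(roll)).
In Python, from plant import arm, optics, ticket gives the robot as it stands.
- The arm moves only by the tool move_arm, never from a script. Its arguments are lists of equal length, an entry for each row: "dp": the shift along the tool's x, y, z in mm, a list of three; "spin": the turn about the tool's z in degrees; "hand": the opening, from 0 (shut) to 1 (fully open). In form: {"dp": [[x, y, z], ...], "spin": [spin, ...], "hand": [hand, ...]}. A call has exactly 10 rows; each row is the pose to reach, as a shift and turn from the pose commanded when the call began, along the tool's axes at that moment; what a row does not reach only later rows make up. A row lasts 1/10 s, in which the tool goes at most 50 mm and 8.59 degrees, less where a joint would pass 70% of its speed; a pose out of reach is approached as far as the arm can. A call with a gripper value outside its range is refused whole. The fingers move at their own pace and stop on an object; "force" is the grip in N (left out, the last holds). Time passes only in rows, so rows that repeat a pose let the fingers close, or fill a call up. It gives the time, the measured TCP pose, the force, the opening and the grip force at its end, in the units of the state.
- arm.read_state(): the state, without advancing time (a new reading comes with each control period).
- optics.snapshot(name): name is "scene" or "side" or "wrist"; returns the picture (384x512x3 uint8, red, green, blue); there is no depth.
- optics.camera_params(name): a dict with "mtx" (3x3 intrinsics, pixels), "R" (3x3) and "t" (3): a world point X has camera coordinates R X + t. Camera axes: x right, y down, z forward; pixel columns grow to the right and rows downward; lengths in m; the calibration is good to about 2 mm. The wrist camera is an equidistant fisheye: a pixel r from the principal point sees the ray r / f radians off the axis. A picture is of the moment at which its call begins: read the wrist's pose just before it. camera_params takes no time and is no camera call; for the wrist camera it gives the pose at the moment of the call.
- ticket.hand_in(): hands the job in; it is judged then, once.
The state is a dict: "time_s": time; "joint_positions": joint angles; "qvel": joint speeds; "joint_torque": joint torques, N m; "ee_pos": TCP position; "orientation": TCP orientation; "wrist_force": force on the tool from outside, world axes, zero at the start; "moment": the same for the moment, N m; "finger_gap": finger opening in m; "finger_force": force on a finger pad.
Only numpy, scipy, OpenCV 4.12 (cv2) and the standard library are available. Lean on these libraries where they do the work, as an engineer would, in place of code of your own. Each camera call takes 0.05 s, during which the arm holds its last target. There are 200 camera calls.

## Working session

There is one attempt and no reset: what is moved stays moved. The work goes in short steps, Python scripts to look and compute and a tool call to move; the robot and the scene stay as the last step left them, time stands still between calls to the robot, and variables do not carry over. Pictures are saved under pics/ and viewed, at most 10 in all, crops included, and the job is handed in when it is done.

Besides the shell and the picture viewer there is one more tool, called after ">>>" by a JSON object that holds its "method" and its "body". move_arm: Moves the arm, as the interface text tells. Its arguments: {"type":"object","properties":{"dp":{"type":"array"},"spin":{"type":"array"},"hand":{"type":"array"},"force":{"type":"number"}},"required":["dp","spin","hand"]}

```bash
ls; mkdir -p pics; python3 - <<'E'
from plant import arm, optics
import cv2,numpy as np
s=arm.read_state();print(s)
for n in("scene","side","wrist"):
    im=optics.snapshot(n);cv2.imwrite(f"pics/{n}0.png",im[:,:,::-1]);p=optics.camera_params(n);print(n,p)
a=[cv2.imread(f"pics/{n}0.png") for n in("scene","side")]
E
```

```text
pics
{'time_s': 0.0, 'joint_positions': array([-6.66455003e-02,  3.00497678e-01,  1.52162802e+00, -7.42481995e-06,
        1.32069644e+00, -6.65919851e-02]), 'qvel': array([ 0.00264574, -0.00020156,  0.00023035,  0.00090852, -0.00095987,
        0.00201486]), 'joint_torque': array([ 2.33377898e-03, -5.43485534e+01, -3.61782753e+01,  2.82532977e-05,
        4.14875918e-03, -3.55991256e-05]), 'ee_pos': array([ 5.49838287e-01, -1.84067455e-05,  3.03286824e-01]), 'orientation': array([-3.14036542e+00, -7.46374979e-05,  1.57074461e+00]), 'wrist_force': array([0.14552846, 0.33391998, 0.51291514]), 'moment': array([ 0.03661744, -0.00794802, -0.03669333]), 'finger_force': 0.0, 'finger_gap': 0.08520337926138427}
scene {'mtx': array([[450.20378447,   0.        , 258.90358882],
       [  0.        , 450.20378447, 189.59127928],
       [  0.        ,   0.        ,   1.        ]]), 'R': array([[-0.43919586,  0.89835818,  0.00771847],
       [ 0.72816856,  0.36099808, -0.58262418],
       [-0.52619155, -0.25026578, -0.81270504]]), 't': array([ 0.30540968, -0.34094287,  1.67359923])}
side {'mtx': array([[437.13139073,   0.        , 256.27890656],
       [  0.        , 437.13139073, 194.79940171],
       [  0.        ,   0.        ,   1.        ]]), 'R': array([[ 0.98133471, -0.19226869,  0.00386535],
       [-0.14941409, -0.7749518 , -0.61410515],
       [ 0.12106866,  0.60206516, -0.78921475]]), 't': array([-0.58966388,  0.06587979,  1.18631431])}
wrist {'mtx': array([[297.31863964,   0.        , 253.09151459],
       [  0.        , 297.31863964, 196.52264204],
       [  0.        ,   0.        ,   1.        ]]), 'R': array([[ 9.99999220e-01, -7.15097886e-04, -1.02418005e-03],
       [-4.25076708e-04, -9.65798292e-01,  2.59294194e-01],
       [-1.17457207e-03, -2.59293556e-01, -9.65797842e-01]]), 't': array([-0.54946334, -0.03285656,  0.37930824])}
```

View pics/scene0.png

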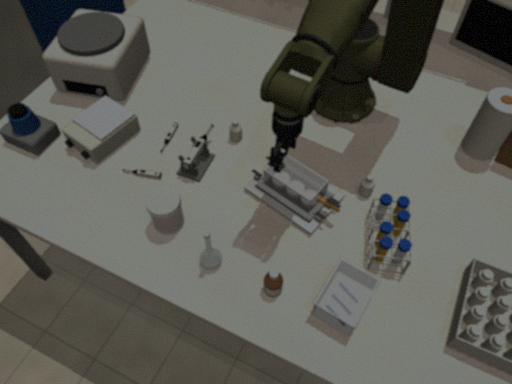

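View pics/side0.png

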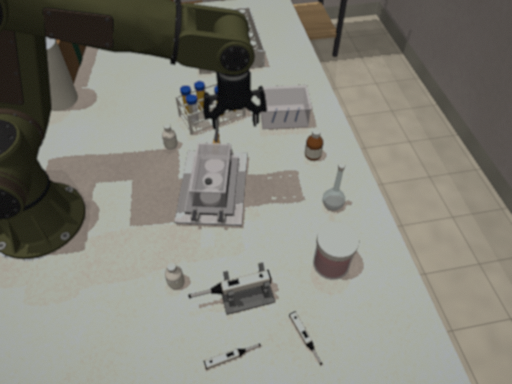

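View pics/wrist0.png

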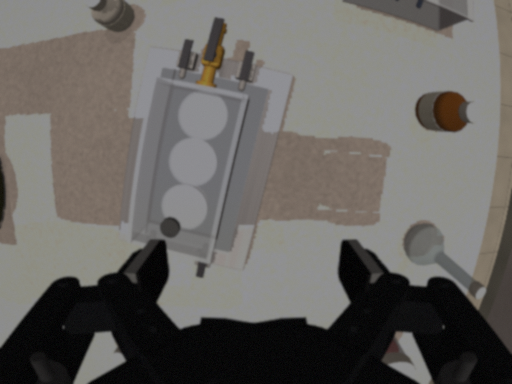

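The side view shows three wands: one in the cradle at about (190–270, 295–275), and two loose on the bench at (232,356) and (307,337). The cradled one looks the longest and fits the description. The chamber is at (213,185) with its valve at the far (+y) end. I'll confirm this in an enlarged crop.

```bash
python3 - <<'E'
import cv2,numpy as np
a=cv2.imread("pics/side0.png");b=cv2.imread("pics/scene0.png")
f=lambda im,x,y,w,h,k:cv2.resize(im[y:y+h,x:x+w],None,fx=k,fy=k,interpolation=cv2.INTER_CUBIC)
m=np.zeros((600,800,3),np.uint8)
c=f(a,180,255,100,75,4);m[:300,:400]=c          # cradle side
c=f(b,160,115,100,75,4);m[:300,400:]=c          # cradle scene
c=f(a,165,130,100,100,3);m[300:,:300]=c         # chamber side
c=f(b,240,150,110,85,4);m[300:,300:740]=c[:300]  # chamber scene
m=cv2.convertScaleAbs(m,alpha=1.5)
cv2.imwrite("pics/crop1.png",m)
E
```

```text
(no output)
```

View pics/crop1.png

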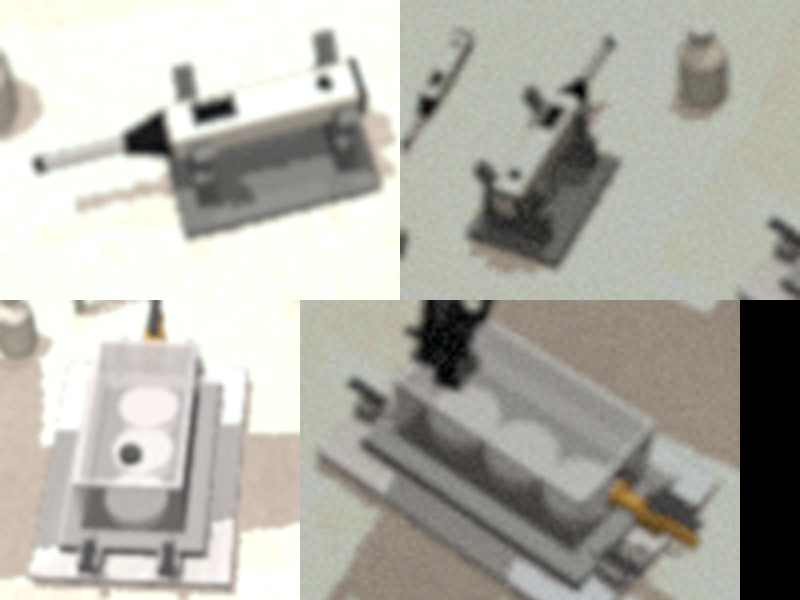

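The cradled wand is the largest: tip at crop (38,163) in the side view, handle across both saddles. The loose ones are smaller. The flange and plate corners are also visible, so I'll fit poses from them.

```bash
cat > h.py <<'E'
import numpy as np,cv2,json
from scipy.optimize import least_squares
from scipy.spatial.transform import Rotation as Ro
def proj(p,X,fish=False):
    c=np.asarray(p["R"])@np.asarray(X)+p["t"];K=p["mtx"]
    if fish:
        r=np.hypot(c[0],c[1]);th=np.arctan2(r,c[2]);q=c[:2]/max(r,1e-9)*th
    else:q=c[:2]/c[2]
    return np.array([K[0,0]*q[0]+K[0,2],K[1,1]*q[1]+K[1,2]])
def fit(obs,P,x0):
    # obs: (cam,local xyz m,pixel); pose x,y,yaw
    def w(v,l): c,s=np.cos(v[2]),np.sin(v[2]);return np.array([v[0]+c*l[0]-s*l[1],v[1]+s*l[0]+c*l[1],l[2]])
    f=lambda v:np.concatenate([proj(P[o[0]],w(v,o[1]),o[0]=="wrist")-o[2] for o in obs])
    r=least_squares(f,x0,loss="soft_l1",f_scale=1.);return r.x,f(r.x).reshape(-1,2)
E
cat > fit1.py <<'E'
from h import *
from plant import optics
P={n:optics.camera_params(n) for n in("scene","side","wrist")}
def A(x,y):return np.array([180+(x+.5)/4-.5,255+(y+.5)/4-.5])
def B(x,y):return np.array([160+(x-399.5)/4-.5,115+(y+.5)/4-.5])
def C(x,y):return np.array([165+(x+.5)/3-.5,130+(y-299.5)/3-.5])
def D(x,y):return np.array([240+(x-299.5)/4-.5,150+(y-299.5)/4-.5])
m=lambda *a:np.array(a)/1000.
ch=[("side",m(-90,-130,0),C(32,581)),("side",m(90,-130,0),C(234,590)),("side",m(90,130,20),C(247,370)),
("side",m(65,-105,32),C(208,545)),("side",m(65,105,32),C(222,382)),("side",m(-65,-105,32),C(62,542)),
("side",m(47,-87,98),C(183,487)),("side",m(-47,-87,98),C(78,484)),
("scene",m(90,-130,20),D(318,450)),("scene",m(65,-105,32),D(365,437)),("scene",m(65,105,32),D(580,575)),
("scene",m(47,-87,98),D(398,380)),("scene",m(47,87,98),D(606,500)),("scene",m(-47,87,98),D(650,430)),
("wrist",m(90,130,20),(295,73)),("wrist",m(90,-130,20),(245,268)),("wrist",m(-90,130,20),(150,48)),("wrist",m(47,87,98),(247,97)),("wrist",m(-47,87,98),(163,80))]
v,r=fit(ch,P,[.55,.05,0.]);print("chamber",v,np.degrees(v[2]));print(r.round(1).tolist())
cr=[("side",m(-60,-42,0),A(190,238)),("side",m(60,-42,0),A(382,188)),("side",m(-135,0,59),A(36,163)),
("scene",m(60,-42,0),B(557+0,268)) if 0 else ("scene",m(-135,0,59),B(611,42)),
("scene",m(60,42,0),B(557,268)),("scene",m(60,-42,0),B(470,235)),("scene",m(-60,42,10),B(620,157))]
u,r=fit(cr,P,[.5,-.25,0.]);print("cradle",u,np.degrees(u[2]));print(r.round(1).tolist())
json.dump(dict(ch=v.tolist(),cr=u.tolist()),open("fit.json","w"))
E
python3 fit1.py
```

```text
chamber [ 0.48044303  0.01450661 -0.23078961] -13.223270741471596
[[0.7, 2.2], [0.2, 1.4], [0.6, -1.1], [-0.2, 1.5], [0.0, -2.0], [-0.3, 1.0], [0.6, -0.0], [-0.9, -0.2], [-1.2, -0.2], [-1.7, -0.1], [-0.4, 2.0], [-1.5, 0.4], [-6.1, 1.0], [1.4, -1.8], [-1.0, 1.1], [-0.1, 2.6], [-0.5, -1.5], [2.2, -2.3], [-10.1, -3.4]]
cradle [ 0.51490379 -0.31832145  0.07358639] 4.216189844022922
[[-0.8, 0.4], [0.4, 0.3], [-0.1, -0.1], [-0.1, -0.3], [0.7, 0.8], [-0.9, 1.2], [0.6, -0.1]]
```

```bash
python3 - <<'E'
from h import *
from plant import optics
P={n:optics.camera_params(n) for n in("scene","side","wrist")}
def back(n,uv,z):
    p=P[n];R=p["R"];d=R.T@np.linalg.inv(p["mtx"])@np.array([*uv,1.]);o=-R.T@p["t"];return (o+d*(z-o[2])/d[2]).round(3)
for k,n,uv,z in [("wA1","side",(205,364),.012),("wA2","side",(260,346),.012),("wB1","side",(292,314),.012),("wB2","side",(321,362),.012),
 ("bottleL","side",(175,285),.0),("bottleLscene","scene",(235,139),.0),("jar","side",(333,270),.0),("jar_top","side",(338,237),.118),("flask base","side",(333,203),.03),("flask top","side",(341,166),.16),("flask top sc","scene",(207,236),.162),("amber","side",(314,155),.02),("amber sc","scene",(273,290),0.02),("tipbox c1","side",(263,126),.0),("tipbox c2","side",(314,124),.0),("bottleR","side",(170,146),0),
 ("valve","side",(217,140),.07)]:
    print(k,back(n,uv,z))
f=json.load(open("fit.json"))
def w(v,l):c,s=np.cos(v[2]),np.sin(v[2]);return (np.array([v[0]+c*l[0]-s*l[1],v[1]+s*l[0]+c*l[1]])).round(4)
for l in[(.065,.105),(.065,0),(.065,-.105)]:print("joint",w(f["ch"],l),"grasp",w(f["ch"],(l[0]+.12,l[1])))
for l in[(0,0),(-.135,0),(-.042,0),(.042,0)]:print("cr",w(f["cr"],l))
for l in [(90,-130),(-90,-130)]:print("plate",w(f["ch"],np.array(l)/1000))
E
```

```text
wA1 [ 0.396 -0.471  0.012]
wA2 [ 0.52  -0.456  0.012]
wB1 [ 0.607 -0.397  0.012]
wB2 [ 0.643 -0.515  0.012]
bottleL [ 0.346 -0.266  0.   ]
bottleLscene [ 0.357 -0.257  0.   ]
jar [ 0.738 -0.3    0.   ]
jar_top [ 0.74  -0.278  0.118]
flask base [ 0.789 -0.12   0.03 ]
flask top [ 0.796 -0.102  0.16 ]
flask top sc [ 0.806 -0.094  0.162]
amber [0.791 0.07  0.02 ]
amber sc [0.807 0.096 0.02 ]
tipbox c1 [0.671 0.243 0.   ]
tipbox c2 [0.835 0.221 0.   ]
bottleR [ 0.369  0.209 -0.   ]
valve [0.511 0.137 0.07 ]
joint [0.5677 0.1019] grasp [0.6846 0.0744]
joint [ 5.437e-01 -4.000e-04] grasp [ 0.6605 -0.0278]
joint [ 0.5197 -0.1026] grasp [ 0.6365 -0.13  ]
cr [ 0.5149 -0.3183]
cr [ 0.3803 -0.3282]
cr [ 0.473  -0.3214]
cr [ 0.5568 -0.3152]
plate [ 0.5383 -0.1326]
plate [ 0.3631 -0.0915]
```

Nothing stands in the way. The tool always points down, so my plan has three steps:
1. Grip the wand across its handle with the camera on the tip side.
2. Lever it to about 30° in the pads, using the fixed cradle's lip.
3. On return, let the saddles level it again.

First I move above the cradle.

>>> {"method": "move_arm", "body": {"dp": [[-32,-4,5],[-64,-7,10],[-96,-11,15],[-128,-14,20],[-160,-18,25],[-192,-21,30],[-224,-25,35],[-256,-28,40],[-288,-32,45],[-318,-35,50]], "spin": [-8.5,-17,-25.5,-34,-42.5,-51,-59.5,-68,-76.5,-85], "hand": [1,1,1,1,1,1,1,1,1,1]}}

```text
time_s: 1.15
ee_pos: [0.5145, -0.3194, 0.2534]
orientation: [3.141, -0.0, 3.06]
wrist_force: [0.1, 0.6, 0.3]
finger_gap: 0.0854
finger_force: 0.0
```

>>> {"method": "move_arm", "body": {"dp": [[0,0,0],[0,0,0],[0,0,0],[0,0,0],[0,0,0],[0,0,0],[0,0,0],[0,0,0],[0,0,0],[0,0,0]], "spin": [-5,-9.2,-9.2,-9.2,-9.2,-9.2,-9.2,-9.2,-9.2,-9.2], "hand": [1,1,1,1,1,1,1,1,1,1]}}

```text
time_s: 2.15
ee_pos: [0.515, -0.318, 0.2539]
orientation: [3.142, -0.0, -3.068]
wrist_force: [0.2, 1.0, 0.4]
finger_gap: 0.0853
finger_force: 0.0
```

```bash
cat >> h.py <<'E'
def cpose(v,l):c,s=np.cos(v[2]),np.sin(v[2]);return np.array([v[0]+c*l[0]-s*l[1],v[1]+s*l[0]+c*l[1],l[2]])
E
python3 - <<'E'
from h import *
from plant import optics,arm
s=arm.read_state();print(s["time_s"],s["ee_pos"],np.degrees(s["orientation"]),s["joint_positions"])
p=optics.camera_params("wrist");im=optics.snapshot("wrist")[:,:,::-1].copy()
im=cv2.convertScaleAbs(im,alpha=1.3)
np.savez("wc1.npz",**p)
big=cv2.resize(im,(800,600),interpolation=cv2.INTER_CUBIC);f=json.load(open("fit.json"))
k=800/512
def d(v,l,c):
    u=proj(p,cpose(v,np.array(l)/1000),True);print(l,u.round(1));cv2.drawMarker(big,tuple(int(t) for t in (u+.5)*k-.5),c,0,10,1)
for l in [(-135,0,59),(-60,42,10),(60,42,10),(-60,-42,10),(60,-42,10),(-57.5,0,73),(57.5,0,73)]:d(f["cr"],l,(0,0,255))
for l in [(90,-130,20),(-90,-130,20)]:d(f["ch"],l,(0,255,0))
cv2.imwrite("pics/w1.png",big)
E
```

```text
2.15 [ 0.51499119 -0.31798009  0.25387366] [ 1.79999124e+02 -1.21099439e-03 -1.75803113e+02] [-6.13657333e-01  4.64423662e-01  1.41378963e+00 -1.66070214e-06
  1.26340540e+00 -2.25770265e+00]
(-135, 0, 59) [251.8  42.4]
(-60, 42, 10) [291.9 124. ]
(60, 42, 10) [289.  231.1]
(-60, -42, 10) [212.2 124.1]
(60, -42, 10) [215.5 231.1]
(-57.5, 0, 73) [251.8 127.9]
(57.5, 0, 73) [252.1 253.6]
(90, -130, 20) [406.7 213.1]
(-90, -130, 20) [452.4  73.2]
```

View pics/w1.png

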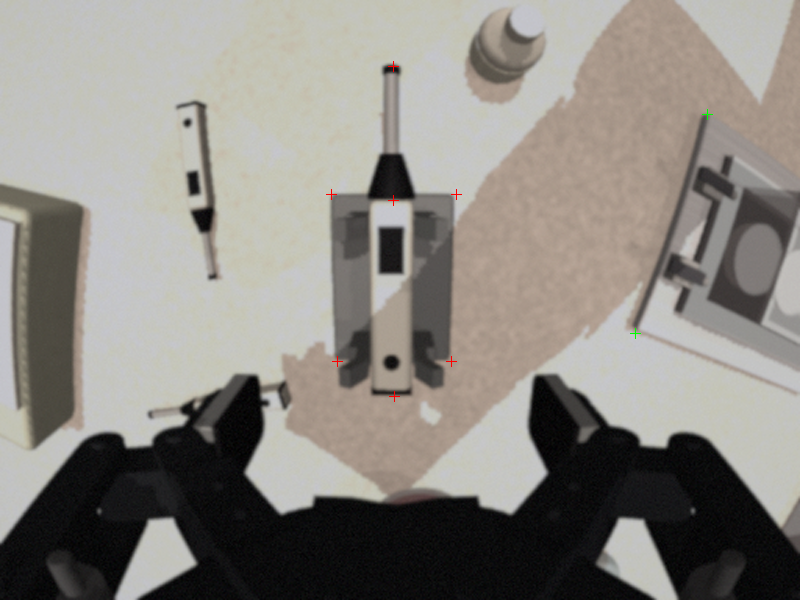

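The fit agrees with the wrist view to within about 1 mm. The wand runs up the middle of the picture, with its tip at (391,68) and its butt at (391,392), so I descend and grip.

>>> {"method": "move_arm", "body": {"dp": [[0,-1,20],[0,-1,40],[0,-1,60],[0,-1,80],[0,-1,100],[0,-1,115],[0,-1,130],[0,-1,138],[0,-1,142],[0,-1,142]], "spin": [0,0,0,0,0,0,0,0,0,0], "hand": [1,1,1,1,1,1,1,1,1,1]}}

```text
time_s: 3.2
ee_pos: [0.5151, -0.319, 0.1118]
orientation: [3.142, -0.0, -3.068]
wrist_force: [-0.4, -0.6, 0.3]
finger_gap: 0.0853
finger_force: 0.0
```

>>> {"method": "move_arm", "body": {"dp": [[0,0,0],[0,0,0],[0,0,0],[0,0,0],[0,0,0],[0,0,0],[0,0,0],[0,0,0],[0,0,0],[0,0,0]], "spin": [0,0,0,0,0,0,0,0,0,0], "hand": [0.8,0.6,0.45,0.35,0.25,0.2,0.15,0.1,0.1,0.1], "force": 40}}

```text
time_s: 4.2
ee_pos: [0.5152, -0.3191, 0.1122]
orientation: [-3.141, 0.0, -3.068]
wrist_force: [-1.1, -0.1, 5.0]
finger_gap: 0.0235
finger_force: 39.8
```

>>> {"method": "move_arm", "body": {"dp": [[0,0,-15],[0,0,-35],[0,0,-55],[0,0,-75],[12,8,-75],[26,18,-75],[40,28,-75],[54,38,-75],[66,47,-75],[71,51,-75]], "spin": [0,0,0,0,8,16,24,32,40,45], "hand": [0.1,0.1,0.1,0.1,0.1,0.1,0.1,0.1,0.1,0.1]}}

```text
time_s: 5.2
ee_pos: [0.4395, -0.2726, 0.1868]
orientation: [-3.142, -0.001, 2.424]
wrist_force: [-0.3, 0.1, -0.8]
finger_gap: 0.0229
finger_force: 40.9
```

>>> {"method": "move_arm", "body": {"dp": [[0,0,10],[0,0,20],[0,0,28],[0,0,34],[0,0,38],[0,0,42],[0,0,45],[0,0,45],[0,0,45],[0,0,45]], "spin": [0,0,0,0,0,0,0,0,0,0], "hand": [0.1,0.1,0.1,0.1,0.1,0.1,0.1,0.1,0.1,0.1], "force": 25}}

```text
time_s: 6.2
ee_pos: [0.4405, -0.2732, 0.1423]
orientation: [-3.142, -0.0, 2.43]
wrist_force: [-6.5, 5.8, 9.7]
finger_gap: 0.0235
finger_force: 44.6
```

```bash
python3 - <<'E'
from plant import optics,arm
import cv2,numpy as np
s=arm.read_state();print(s["time_s"],s["ee_pos"],np.degrees(s["orientation"]),s["wrist_force"],s["finger_gap"],s["finger_force"])
a=optics.snapshot("side")[:,:,::-1];b=optics.snapshot("scene")[:,:,::-1]
cv2.imwrite("pics/s2.png",a);cv2.imwrite("pics/c2.png",b)
m=np.zeros((450,800,3),np.uint8)
m[:,:400]=cv2.resize(a[220:332,150:250],(400,450),interpolation=2);m[:,400:]=cv2.resize(b[80:192,170:270],(400,450),interpolation=2)
cv2.imwrite("pics/m2.png",cv2.convertScaleAbs(m,alpha=1.5))
E
```

```text
6.2 [ 0.44051539 -0.27323093  0.14230184] [-1.79999837e+02 -2.38004414e-02  1.39240238e+02] [-6.52646658  5.79244169  9.73718344] 0.023478749503018415 44.57399368286133
```

View pics/m2.png

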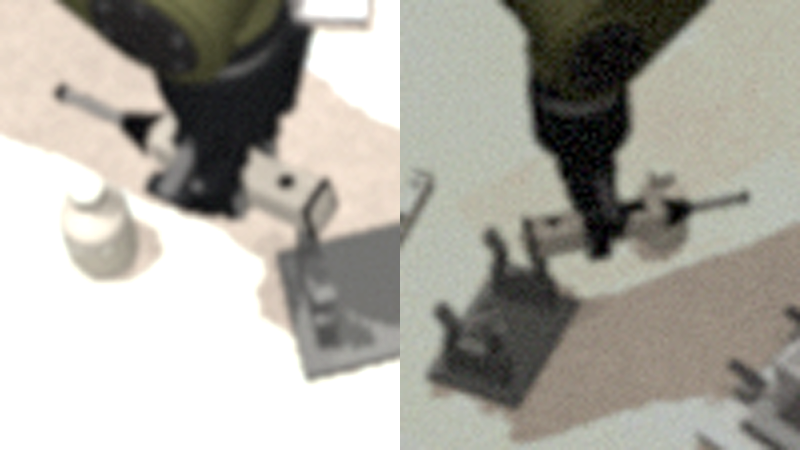

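```bash
cat >> h.py <<'E'
def tri(P,obs,x0=(.45,-.25,.1)):
    f=lambda X:np.concatenate([proj(P[n],X,n=="wrist")-u for n,u in obs])
    r=least_squares(f,x0);return r.x,r.fun
E
python3 - <<'E'
from h import *
from plant import optics
P={n:optics.camera_params(n) for n in("scene","side","wrist")}
S=lambda x,y:np.array([150+(x+.5)/4-.5,220+(y+.5)/4.018-.5]);C=lambda x,y:np.array([170+(x-399.5)/4-.5,80+(y+.5)/4.018-.5])
X,r=tri(P,[("side",S(60,92)),("scene",C(746,197))]);print("tip",X,r)
g=np.array([.4405,-.2732,.1423-.053]);d=X-g;print(d,np.linalg.norm(d),np.degrees(np.arctan2(-d[2],np.hypot(*d[:2]))),np.degrees(np.arctan2(d[1],d[0])))
f=json.load(open("fit.json"))
# lip top outer candidates projected into the side crop
for y in(23,26,29,32):
  for x in(-48,-36):
    u=proj(P["side"],cpose(f["cr"],np.array([x,y,83])/1000));v=proj(P["scene"],cpose(f["cr"],np.array([x,y,83])/1000));print(x,y,((u-[150,220])*4).round(),((v-[170,80])*4+[400,0]).round())
E
```

```text
tip [ 0.33801471 -0.18471221  0.06897071] [ 0.16834497  0.11040058  0.21828678 -0.1665578 ]
[-0.10248529  0.08848779 -0.02032929] 0.13691823213816048 8.538711962369838 139.19203718519728
-48 23 [293. 210.] [546. 240.]
-36 23 [314. 205.] [540. 250.]
-48 26 [292. 205.] [550. 241.]
-36 26 [313. 200.] [543. 251.]
-48 29 [291. 201.] [553. 242.]
-36 29 [311. 196.] [547. 252.]
-48 32 [290. 196.] [557. 243.]
-36 32 [310. 191.] [550. 253.]
```

The wand is pivoting in the pads as planned and is at 8.5° now. I'll shorten the lever by 10 mm and press further.

>>> {"method": "move_arm", "body": {"dp": [[0,0,-6],[-5,0,-8],[-10,0,-8],[-10,0,-4],[-10,0,0],[-10,0,2],[-10,0,4],[-10,0,6],[-10,0,6],[-10,0,6]], "spin": [0,0,0,0,0,0,0,0,0,0], "hand": [0.1,0.1,0.1,0.1,0.1,0.1,0.1,0.1,0.1,0.1]}}

```text
time_s: 7.3
ee_pos: [0.4484, -0.2802, 0.1371]
orientation: [3.142, 0.002, 2.43]
wrist_force: [-6.5, 3.3, 19.0]
finger_gap: 0.0236
finger_force: 48.6
```

```bash
cat > look.py <<'E'
# find the dark tip along the bearing of the wand: fit pitch by triangulating the picked tip; here save a crop around the expected tip
import sys
from h import *
from plant import optics,arm
n=sys.argv[1];s=arm.read_state();print(s["time_s"],s["ee_pos"],np.degrees(s["orientation"]),s["wrist_force"],s["finger_gap"],s["finger_force"])
yaw=s["orientation"][2];g=s["ee_pos"]-[0,0,.053];m=[]
for c in("side","scene","wrist"):
    p=optics.camera_params(c);im=optics.snapshot(c)[:,:,::-1].copy();cv2.imwrite(f"pics/{c}_{n}.png",im)
    np.savez(f"{c}_{n}.npz",**p)
    th=np.radians(float(sys.argv[2]));e=g+.125*np.array([np.cos(yaw)*np.cos(th),np.sin(yaw)*np.cos(th),-np.sin(th)])
    u=proj(p,e,c=="wrist");h=33;x0=int(np.clip(u[0]-h,0,512-66));y0=int(np.clip(u[1]-h,0,384-66));print(c,x0,y0)
    m.append(cv2.resize(im[y0:y0+66,x0:x0+66],None,fx=4,fy=4,interpolation=2))
cv2.imwrite(f"pics/look_{n}.png",cv2.convertScaleAbs(np.hstack(m),alpha=1.4))
E
python3 look.py a 25
```

```text
7.3 [ 0.44842328 -0.28020133  0.1370892 ] [1.79999519e+02 1.16278233e-01 1.39201100e+02] [-6.49958375  3.28004895 18.9747245 ] 0.02364654086649526 48.60044002532959
side 144 223
scene 214 106
wrist 219 7
```

View pics/look_a.png

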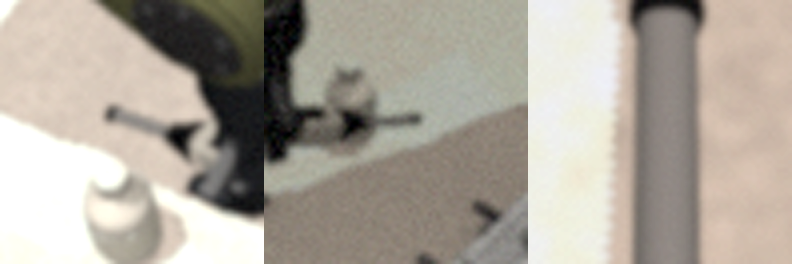

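The crops show the tip at (110,112) in the side view, (153,118) in the scene view, and as a black cap at the top of the wrist view. I'll compute the pitch from those.

```bash
cat > pitch.py <<'E'
# pitch of the held wand from the wrist picture: black cap row profile along the wand's column
import sys
from h import *
n,ee,yaw=sys.argv[1],np.array(eval(sys.argv[2])),np.radians(float(sys.argv[3]))
p=dict(np.load(f"wrist_{n}.npz"));im=cv2.imread(f"pics/wrist_{n}.png",0)
q=lambda t,L:proj(p,ee-[0,0,.053]+L*np.array([np.cos(yaw)*np.cos(t),np.sin(yaw)*np.cos(t),-np.sin(t)]),True)
print([(d,q(np.radians(d),.135).round(1).tolist()) for d in(0,5,10,15,20,25,30,35)])
print(im[0:140:2,249:257].mean(1).round().astype(int).tolist())
E
python3 pitch.py a [.44842,-.2802,.13709] 139.2; python3 - <<'E'
from h import *
from plant import optics
P={n:optics.camera_params(n) for n in("scene","side")}
X,r=tri(P,[("side",(171,250.6)),("scene",(252.3,135.2))]);print(X,r)
d=X-[.4484,-.2802,.0841];print(np.linalg.norm(d),np.degrees(np.arctan2(-d[2],np.hypot(*d[:2]))))
E
```

```text
[(0, [251.8, -33.0]), (5, [251.9, -20.9]), (10, [252.0, -8.7]), (15, [252.1, 3.6]), (20, [252.1, 15.9]), (25, [252.2, 28.3]), (30, [252.2, 40.8]), (35, [252.3, 53.3])]
[127, 62, 12, 10, 37, 87, 95, 96, 95, 96, 96, 96, 95, 95, 96, 96, 97, 96, 96, 95, 96, 96, 96, 96, 96, 96, 97, 96, 96, 96, 96, 96, 96, 96, 97, 96, 96, 97, 97, 96, 83, 30, 9, 9, 10, 10, 9, 10, 10, 10, 10, 10, 10, 10, 11, 11, 10, 10, 10, 11, 12, 11, 11, 13, 52, 114, 108, 116, 128, 137]
[ 0.3486742  -0.19393193  0.04283548] [ 0.10210121  0.06554031  0.13238086 -0.0981282 ]
0.13816720705435018 17.376921379922194
```

```bash
cat > pose.py <<'E'
# wand pose in the pads (pitch, lift h, slide a) from rows in the wrist picture + triangulated tip
from h import *
def solve(p,ee,yaw,rows,tip=None):
    b=np.array([np.cos(yaw),np.sin(yaw),0])
    def X(v,L,up):
        t=v[0];d=b*np.cos(t)-np.array([0,0,np.sin(t)]);k=b*np.sin(t)+np.array([0,0,np.cos(t)])
        return ee+[0,0,v[1]-.053]+(L+v[2])*d+up*k
    def f(v):
        r=[proj(p,X(v,L,u),True)[1]-y for L,u,y in rows]
        if tip is not None:r+=list((X(v,.135,0)-tip)/.0025)
        return r+[v[2]/.003]
    s=least_squares(f,[.4,0,0]);return s.x,s.fun,X
if __name__=="__main__":
    p=dict(np.load("wrist_a.npz"))
    v,r,_=solve(p,np.array([.44842,-.2802,.13709]),np.radians(139.2),[(.135,.004,2.3),(.0835,.005,81.5),(.0575,.014,128)],np.array([.3487,-.1939,.0428]))
    print(np.degrees(v[0]),v[1:]*1000,r.round(1))
    p=dict(np.load("wc1.npz"))
    v,r,_=solve(p,np.array([.5150,-.3180,.2539-.143*0]),np.radians(184.2),[(.135,.004,42),(.0575,.014,127)])
E
python3 pose.py
```

```text
17.85964371860235 [0.62592798 2.95919446] [-0.2  0.4 -0.   0.1 -0.2 -0.2  1. ]
```

>>> {"method": "move_arm", "body": {"dp": [[0,0,2],[0,0,4],[0,0,6],[0,0,7],[0,0,7.5],[0,0,7.5],[0,0,7.5],[0,0,7.5],[0,0,7.5],[0,0,7.5]], "spin": [0,0,0,0,0,0,0,0,0,0], "hand": [0.1,0.1,0.1,0.1,0.1,0.1,0.1,0.1,0.1,0.1]}}

```text
time_s: 8.45
ee_pos: [0.4488, -0.2805, 0.1303]
orientation: [3.142, 0.004, 2.43]
wrist_force: [-7.5, 4.3, 25.3]
finger_gap: 0.0237
finger_force: 50.6
```

```bash
python3 look.py b 30; python3 - <<'E'
import cv2
im=cv2.imread("pics/wrist_b.png",0);print(im[0:170:2,249:257].mean(1).round().astype(int).tolist())
E
```

```text
8.45 [ 0.44875519 -0.28050973  0.1302737 ] [179.99564832   0.20565364 139.20026408] [-7.50987485  4.2867789  25.32726629] 0.02368093102083622 50.58126389980316
side 147 227
scene 212 109
wrist 219 18
[136, 137, 138, 136, 135, 134, 134, 134, 133, 132, 131, 130, 130, 105, 31, 11, 34, 82, 91, 92, 92, 91, 92, 92, 92, 92, 92, 92, 92, 91, 92, 92, 92, 93, 92, 92, 93, 93, 92, 93, 93, 93, 93, 93, 92, 90, 60, 13, 9, 10, 10, 8, 8, 11, 9, 9, 10, 8, 10, 9, 9, 10, 10, 9, 14, 77, 130, 110, 117, 130, 131, 131, 131, 131, 131, 131, 131, 131, 132, 118, 48, 12, 11, 11, 10]
```

```bash
python3 - <<'E'
from pose import *
p=dict(np.load("wrist_b.npz"))
v,r,X=solve(p,np.array([.44876,-.28051,.13027]),np.radians(139.2),[(.135,.004,26.8),(.0835,.005,92),(.0575,.014,129.7)])
print(np.degrees(v[0]),v[1:]*1000,r.round(1),X(v,.135,0))
E
```

```text
18.723429717576497 [-37.77058521   0.82758358] [-0.4  1.  -0.5  0.3] [ 0.35138056 -0.19645432 -0.00410128]
```

```bash
sed -i 's|return r+\[v\[2\]/.003\]|return r+[v[2]/.003,v[1]/.001]|' pose.py; python3 - <<'E'
from pose import *
p=dict(np.load("wrist_b.npz"))
v,r,X=solve(p,np.array([.44876,-.28051,.13027]),np.radians(139.2),[(.135,.004,26.8),(.0835,.005,92),(.0575,.014,129.7)])
print(np.degrees(v[0]),v[1:]*1000,r.round(1),X(v,.135,0))
p=dict(np.load("wrist_a.npz"))
v,r,X=solve(p,np.array([.44842,-.2802,.13709]),np.radians(139.2),[(.135,.004,2.3),(.0835,.005,81.5),(.0575,.014,128)])
print(np.degrees(v[0]),v[1:]*1000,r.round(1),X(v,.135,0))
E
```

```text
27.67591490189001 [-0.03666503  3.68229772] [-0.4  0.9 -0.3  1.2 -0. ] [ 0.35578927 -0.20025981  0.01281959]
17.720957755616215 [-0.00648076  2.94505839] [-0.2  0.4 -0.1  1.  -0. ] [ 0.34895116 -0.1943408   0.04209559]
```

>>> {"method": "move_arm", "body": {"dp": [[0,0,1],[0,0,2],[0,0,2],[0,0,2],[0,0,-10],[0,0,-30],[0,0,-60],[0,0,-95],[0,0,-130],[0,0,-150]], "spin": [0,0,0,0,0,0,0,0,0,0], "hand": [0.1,0.1,0.1,0.1,0.1,0.1,0.1,0.1,0.1,0.1]}}

```text
time_s: 9.6
ee_pos: [0.4483, -0.2799, 0.281]
orientation: [3.141, 0.002, 2.43]
wrist_force: [-0.4, 0.3, -1.5]
finger_gap: 0.0235
finger_force: 47.1
```

```bash
python3 - <<'E'
from pose import *
from plant import optics,arm
s=arm.read_state();print(s["time_s"],s["ee_pos"],np.degrees(s["orientation"]))
p=optics.camera_params("wrist");im=optics.snapshot("wrist")[:,:,::-1];cv2.imwrite("pics/wrist_c.png",im);np.savez("wrist_c.npz",**p)
print(cv2.cvtColor(im,6)[0:150,249:257].mean(1).round().astype(int).tolist())
E
```

```text
9.6 [ 0.44825493 -0.27991703  0.2809959 ] [1.79987616e+02 1.38143198e-01 1.39208599e+02]
[136, 134, 133, 132, 132, 134, 136, 137, 138, 137, 137, 137, 136, 136, 136, 137, 140, 144, 149, 152, 156, 159, 161, 162, 163, 164, 162, 159, 158, 157, 153, 150, 148, 141, 124, 86, 44, 18, 12, 17, 38, 65, 82, 87, 89, 89, 89, 89, 89, 89, 90, 90, 89, 89, 89, 90, 89, 89, 89, 89, 90, 90, 90, 89, 90, 90, 90, 89, 89, 90, 90, 90, 90, 90, 90, 90, 90, 90, 90, 90, 91, 90, 90, 90, 90, 91, 90, 90, 90, 90, 91, 90, 90, 91, 90, 83, 63, 35, 13, 9, 8, 9, 9, 10, 9, 8, 8, 8, 9, 8, 9, 9, 9, 10, 8, 8, 9, 9, 10, 9, 11, 10, 8, 8, 9, 10, 8, 10, 10, 11, 29, 77, 127, 154, 150, 121, 107, 112, 121, 125, 127, 127, 127, 127, 127, 127, 127, 128, 128, 127]
```

Pitch is about 31°. I'll carry the wand high over the chamber to the outside of the valve end and hold it more firmly.

>>> {"method": "move_arm", "body": {"dp": [[2,30,0],[5,70,0],[8,112,0],[11,156,0],[15,200,0],[18,244,0],[21,288,0],[24,330,0],[27,370,0],[29,400,0]], "spin": [0,-3,-6,-10,-14,-18,-22,-25,-27,-27.6], "hand": [0.1,0.1,0.1,0.1,0.1,0.1,0.1,0.1,0.1,0.1], "force": 60}}

```text
time_s: 10.65
ee_pos: [0.6882, 0.0442, 0.2767]
orientation: [-3.141, -0.002, 2.914]
wrist_force: [0.2, -0.9, -1.1]
finger_gap: 0.0235
finger_force: 60.7
```

```bash
python3 - <<'E'
from plant import arm
import numpy as np
s=arm.read_state();y=s["orientation"][2];print(s["ee_pos"],np.degrees(y),s["joint_positions"])
d=np.array([.7076,.069])-s["ee_pos"][:2];print(1000*(d@[np.cos(y),np.sin(y)]),1000*(d@[np.sin(y),-np.cos(y)]))
E
```

```text
[0.68824628 0.04415128 0.27673385] 166.94828566656565 [ 1.09208312e-02  6.41530825e-01  1.09031043e+00  1.91566914e-04
  1.41157856e+00 -1.33211088e+00]
-13.24214756366749 28.577456159104155
```

>>> {"method": "move_arm", "body": {"dp": [[-5,10,0],[-10,20,5],[-13,28,20],[-13,28,40],[-13,28,60],[-13,28,80],[-13,28,93],[-13,28,102],[-13,28,107],[-13,28,108]], "spin": [0,0,0,0,0,0,0,0,0,0], "hand": [0.1,0.1,0.1,0.1,0.1,0.1,0.1,0.1,0.1,0.1]}}

```text
time_s: 11.65
ee_pos: [0.7065, 0.0661, 0.1701]
orientation: [-3.142, -0.0, 2.911]
wrist_force: [0.1, 1.0, -0.1]
finger_gap: 0.0234
finger_force: 60.7
```

```bash
python3 - <<'E'
from pose import *
from plant import optics,arm
s=arm.read_state();print(s["time_s"],s["ee_pos"].tolist(),np.degrees(s["orientation"]))
for c in ("wrist","side","scene"):
    p=optics.camera_params(c);im=optics.snapshot(c)[:,:,::-1].copy();cv2.imwrite(f"pics/{c}_d.png",im);np.savez(f"{c}_d.npz",**p)
    if c!="wrist":continue
    print(cv2.cvtColor(im,6)[20:150,249:257].mean(1).round().astype(int).tolist())
    im=cv2.convertScaleAbs(im,alpha=1.5)
    k=800/280;big=cv2.resize(im[0:200,150:430],(800,571),interpolation=2);f=json.load(open("fit.json"))["ch"]
    for l in [(65,105,32),(65,0,32),(65,-105,32),(65,105,20),(65,0,20),(90,130,20),(90,-130,20),(90,0,20),(47,87,98)]:
        u=proj(p,cpose(f,np.array(l)/1000),True);print(l,u.round(1));cv2.drawMarker(big,tuple(int(t) for t in (u-[150,0]+.5)*k-.5),(0,0,255),0,10,1)
cv2.imwrite("pics/big_d.png",big)
E
```

```text
11.65 [0.7065359068707845, 0.06611115668005735, 0.17009099791603452] [-1.79997666e+02 -1.18423238e-02  1.66794812e+02]
[136, 135, 134, 132, 130, 131, 132, 134, 134, 132, 132, 134, 134, 132, 118, 81, 40, 16, 10, 16, 37, 65, 82, 87, 89, 89, 88, 89, 89, 89, 89, 89, 89, 89, 89, 89, 89, 89, 89, 89, 90, 90, 90, 89, 89, 90, 89, 89, 90, 90, 89, 89, 90, 90, 90, 90, 90, 90, 90, 90, 90, 90, 90, 90, 90, 90, 90, 90, 90, 90, 90, 90, 90, 90, 89, 82, 63, 35, 14, 7, 8, 10, 9, 10, 8, 8, 9, 8, 8, 9, 10, 10, 9, 8, 9, 8, 7, 9, 9, 9, 9, 9, 9, 9, 9, 10, 9, 10, 8, 9, 24, 62, 102, 122, 120, 106, 104, 112, 120, 125, 127, 128, 127, 127, 127, 127, 127, 127, 127, 126]
(65, 105, 32) [256.5  12.9]
(65, 0, 32) [116.7  25.1]
(65, -105, 32) [17.8 50.4]
(65, 105, 20) [256.3  18.2]
(65, 0, 20) [123.  29.]
(90, 130, 20) [290.3  49.8]
(90, -130, 20) [ 8.  82.8]
(90, 0, 20) [121.9  58.4]
(47, 87, 98) [222.6 -55.9]
```

View pics/big_d.png

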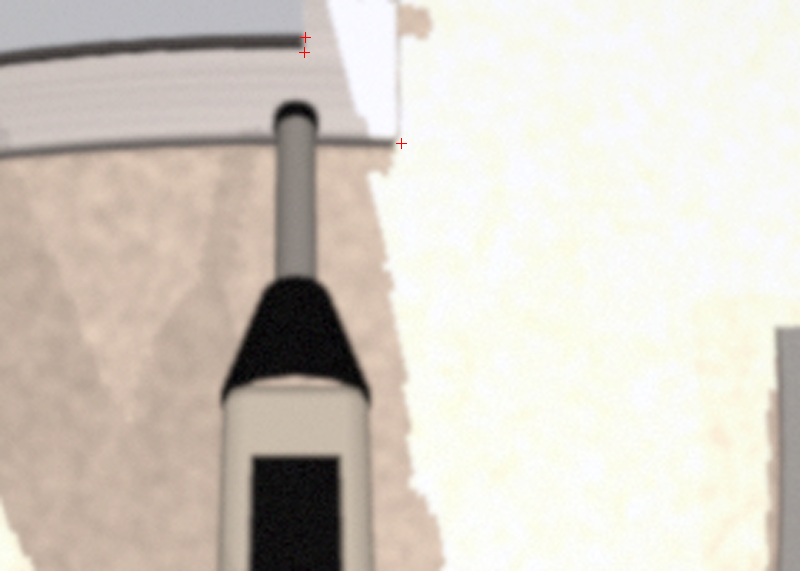

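The wrist view shows the tip at (296,103), the flange's black line at rows 35–60, and the plate corner at (395,143). The fit agrees to 1–2 px. I'll refine the joint line from edge rows in this picture.

```bash
python3 - <<'E'
from pose import *
p=dict(np.load("wrist_d.npz"));g=cv2.cvtColor(cv2.imread("pics/wrist_d.png"),6).astype(float);g=cv2.GaussianBlur(g,(5,1),0)
ee=np.array([.70654,.06611,.17009]);yaw=np.radians(166.795)
v,r,X=solve(p,ee,yaw,[(.135,.004,35),(.0835,.005,96.5),(.0575,.014,131)]);tip=X(v,.135,0)
print(np.degrees(v[0]),v[1:]*1000,r.round(1),"tip",tip)
f=json.load(open("fit.json"))["ch"]
def row(vv,u,l,z):  # row at which line local x=l,z is seen in column u
    from scipy.optimize import brentq
    return proj(p,cpose(vv,(l,brentq(lambda y:proj(p,cpose(vv,(l,y,z)),True)[0]-u,-.125,.14),z)),True)[1]
for u in range(60,255,16):
    col=g[:75,u];d=np.diff(col)
    # dark strip: minimum, with half level crossing subpixel by gradient peaks
    pr=[row(f,u,.065,.032),row(f,u,.065,.020),row(f,u,.09,.020)]
    k=int(pr[1])-10;print(u,np.round(pr,1),"prof",max(k,0),col[max(k,0):int(pr[1])+6].round().astype(int).tolist(),"| plate",int(pr[2])-5,col[int(pr[2])-5:int(pr[2])+5].round().astype(int).tolist())
def loc(X):c,s=np.cos(f[2]),np.sin(f[2]);d=X-[f[0],f[1],0];return np.array([c*d[0]+s*d[1],-s*d[0]+c*d[1],X[2]])*1000
print(loc(tip))
E
```

```text
30.77813432743254 [-0.04744705  3.76733723] [-0.4  0.7 -0.2  1.3 -0. ] tip [0.59046968 0.09334473 0.04603322]
60 [37.7 42.4 69.6] prof 32 [124, 123, 115, 93, 66, 48, 46, 60, 86, 104, 111, 117, 130, 145, 156, 158] | plate 64 [162, 150, 128, 99, 79, 88, 112, 123, 126, 124]
76 [33.7 38.4 66.2] prof 28 [124, 124, 116, 93, 66, 50, 45, 55, 82, 103, 111, 114, 121, 137, 152, 158] | plate 61 [161, 148, 123, 92, 78, 92, 113, 122, 123, 123]
92 [30.  34.9 63.2] prof 24 [125, 125, 122, 106, 79, 55, 46, 46, 67, 97, 111, 114, 116, 119, 125, 126] | plate 58 [160, 147, 124, 95, 77, 88, 108, 118, 120, 120]
108 [26.7 31.7 60.5] prof 21 [126, 125, 121, 105, 76, 52, 46, 49, 74, 102, 114, 116, 117, 117, 117, 116] | plate 55 [120, 115, 104, 88, 74, 78, 96, 111, 118, 118]
124 [23.8 28.8 58.1] prof 18 [126, 125, 123, 108, 77, 54, 47, 45, 64, 94, 111, 117, 118, 119, 118, 117] | plate 53 [120, 112, 100, 82, 71, 80, 100, 113, 116, 118]
140 [21.2 26.3 56. ] prof 16 [126, 124, 115, 91, 63, 50, 44, 52, 84, 114, 125, 124, 122, 122, 121, 120] | plate 51 [121, 113, 99, 82, 71, 80, 100, 113, 116, 116]
156 [19.  24.2 5
[... 453 characters left out ...]
86, 109, 121, 126]
204 [14.4 19.7 50.4] prof 9 [126, 126, 124, 111, 80, 55, 47, 48, 68, 105, 127, 133, 133, 132, 132, 131] | plate 45 [135, 130, 119, 100, 82, 71, 82, 103, 117, 124]
220 [13.6 18.9 49.7] prof 8 [127, 126, 125, 115, 89, 61, 49, 44, 52, 85, 119, 132, 134, 134, 132, 132] | plate 44 [137, 133, 124, 109, 89, 75, 76, 96, 114, 124]
236 [13.1 18.4 49.3] prof 8 [126, 126, 122, 109, 80, 55, 46, 44, 58, 94, 124, 134, 135, 135, 133, 132] | plate 44 [133, 124, 112, 96, 80, 71, 82, 104, 115, 118]
252 [12.9 18.2 49.1] prof 8 [126, 126, 121, 104, 75, 53, 47, 44, 66, 104, 129, 135, 137, 135, 133, 132] | plate 44 [91, 91, 90, 91, 90, 91, 90, 91, 91, 90]
[ 89.07548647 101.91600012  46.03322158]
```

Pitch is 30.8°. In this view the joint sits about 1.4 mm closer to the robot than the first fit. I move the tip to just past the start corner, about 4 mm out and 4 mm up from the joint.

>>> {"method": "move_arm", "body": {"dp": [[2,2,4],[5,4,8],[8,4.5,12],[11,4.5,15],[14,4.5,17],[17,4.5,18.5],[19,4.5,19],[20,4.5,19.5],[20,4.5,19.5],[20,4.5,19.5]], "spin": [0,0,0,0,0,0,0,0,0,0], "hand": [0.1,0.1,0.1,0.1,0.1,0.1,0.1,0.1,0.1,0.1]}}

```text
time_s: 12.8
ee_pos: [0.6882, 0.0751, 0.151]
orientation: [3.142, 0.0, 2.911]
wrist_force: [-0.4, 0.9, -0.5]
finger_gap: 0.0231
finger_force: 60.7
```

```bash
python3 - <<'E'
from pose import *
from plant import optics,arm
s=arm.read_state();ee=s["ee_pos"];yaw=s["orientation"][2];print(s["time_s"],ee.tolist(),np.degrees(s["orientation"]),s["wrist_force"])
I={}
for c in ("wrist","side","scene"):
    p=optics.camera_params(c);im=optics.snapshot(c)[:,:,::-1].copy();cv2.imwrite(f"pics/{c}_e.png",im);np.savez(f"{c}_e.npz",**p);I[c]=(p,im)
p,im=I["wrist"];g=cv2.cvtColor(im,6).astype(float)
print(g[5:50,249:257].mean(1).round().astype(int).tolist());
for u in(220,236,244):print(u,g[5:60,u-1:u+2].mean(1).round().astype(int).tolist())
v=[np.radians(30.8),0,.0038];b=np.array([np.cos(yaw),np.sin(yaw),0]);tip=ee-[0,0,.053]+.1388*(b*np.cos(v[0])-[0,0,np.sin(v[0])])
f=json.load(open("fit.json"))["ch"];c,s_=np.cos(f[2]),np.sin(f[2]);d=tip-[f[0],f[1],0];print("tip local",1000*(c*d[0]+s_*d[1]),1000*(-s_*d[0]+c*d[1]),tip[2]*1000)
m=[]
for n,(w,h) in(("wrist",(80,60)),("side",(60,60)),("scene",(60,60))):
    p,im=I[n];u=proj(p,tip,n=="wrist");x0,y0=int(max(u[0]-w/2,0)),int(max(u[1]-h/2,0));print(n,u.round(1),x0,y0)
    k=4.5 if n!="wrist" else 6*.75
    m.append(cv2.resize(im[y0:y0+60,x0:x0+w],(w*4,240),interpolation=2))
big=cv2.convertScaleAbs(np.hstack(m),alpha=1.4);cv2.imwrite("pics/m_e.png",big);print(big.shape)
E
```

```text
12.8 [0.6882051928088931, 0.07508779670094122, 0.15103709838876098] [1.79995427e+02 1.62736591e-02 1.66799531e+02] [-0.44197324  0.88044541 -0.50985946]
[99, 105, 117, 127, 131, 132, 132, 132, 132, 133, 132, 131, 131, 133, 133, 133, 133, 134, 134, 133, 132, 134, 134, 135, 135, 132, 130, 130, 128, 115, 82, 41, 17, 12, 18, 39, 66, 83, 88, 90, 90, 90, 90, 90, 90]
220 [114, 125, 127, 127, 128, 127, 129, 127, 128, 128, 129, 128, 128, 128, 128, 128, 128, 127, 128, 127, 128, 128, 128, 127, 115, 85, 59, 48, 46, 68, 105, 129, 137, 137, 136, 135, 135, 133, 132, 132, 134, 136, 136, 134, 133, 134, 134, 136, 136, 135, 135, 135, 135, 137, 138]
236 [120, 119, 117, 119, 123, 127, 128, 127, 128, 128, 128, 128, 128, 128, 128, 128, 128, 128, 128, 128, 127, 128, 127, 122, 105, 75, 54, 48, 55, 88, 121, 136, 138, 137, 137, 136, 135, 134, 132, 133, 135, 136, 135, 133, 134, 134, 136, 136, 137, 136, 135, 134, 136, 137, 138]
244 [119, 117, 117, 119, 123, 127, 128, 128, 128, 129, 128, 128, 128, 129, 128, 128, 128, 129, 128, 128, 128, 128, 128, 121, 103, 73, 53, 46, 51, 84, 121, 136, 137, 132, 124, 115, 109, 106, 103, 103, 109, 115, 119, 121, 120, 121, 122, 123, 123, 122, 122, 122, 123, 124, 125]
tip local 69.17222461041058 106.45231271299419 26.965548744725663
wrist [252.   38.9] 211 8
side [240.2 155.9] 210 125
scene [308.6 222.5] 278 192
(240, 800, 3)
```

View pics/m_e.png

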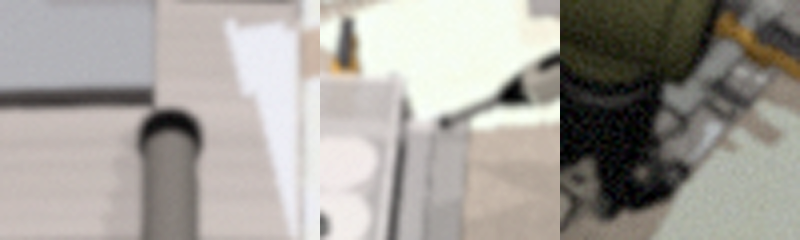

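The pictures show the tip about 3 mm past the flange corner, clear of both surfaces, with the force near zero. I'll back-project the gap before sweeping.

```bash
python3 - <<'E'
from pose import *
p=dict(np.load("wrist_e.npz"));f=json.load(open("fit.json"))["ch"]
def bk(u,vv,z):
    K=p["mtx"];a=(np.array([u,vv])-K[:2,2])/K[0,0];r=np.hypot(*a);d=p["R"].T@np.append(a/r*np.sin(r),np.cos(r));o=-p["R"].T@p["t"];X=o+d*(z-o[2])/d[2]
    c,s=np.cos(f[2]),np.sin(f[2]);D=X-[f[0],f[1],0];return (1000*np.array([c*D[0]+s*D[1],-s*D[0]+c*D[1],z])).round(1)
print("flange bottom",bk(244,34.1,.020),bk(220,34.8,.020),"flange top",bk(244,29.2,.032),bk(220,29.8,.032),"corner",bk(249.5,33,.022))
for up in(4.,4.5):
    z=.027+up/1000*.859;print("tip rim",bk(252.5,35,z),"-> tip x",bk(252.5,35,z)[0]+up*.51)
E
```

```text
flange bottom [ 63.7 101.1  20. ] [63.8 84.8 20. ] flange top [ 63.8 101.4  32. ] [63.8 86.1 32. ] corner [ 63.5 104.8  22. ]
tip rim [ 67.4 106.8  30.4] -> tip x 69.44000000000001
tip rim [ 67.6 106.8  30.9] -> tip x 69.895
```

```bash
python3 - <<'E'
from pose import *
p=dict(np.load("wrist_e.npz"));f=json.load(open("fit.json"))["ch"];g=cv2.GaussianBlur(cv2.cvtColor(cv2.imread("pics/wrist_e.png"),6).astype(float),(5,1),0)
def bk(u,vv,z):
    K=p["mtx"];a=(np.array([u,vv])-K[:2,2])/K[0,0];r=np.hypot(*a);d=p["R"].T@np.append(a/r*np.sin(r),np.cos(r));o=-p["R"].T@p["t"];X=o+d*(z-o[2])/d[2]
    c,s=np.cos(f[2]),np.sin(f[2]);D=X-[f[0],f[1],0];return (1000*np.array([c*D[0]+s*D[1],-s*D[0]+c*D[1]])).round(1)
for u in range(20,250,20):
    col=g[:110,u]
    k=min((k for k in range(15,100) if col[k]<62),default=None)
    if k is None: continue
    m=k+int(np.argmin(col[k:k+6]));d=np.diff(col[m:m+5]);j=m+np.argmax(d)+.5;print(u,j,bk(u,j,.020))
E
```

```text
20 20.5 [ 19.5 -93.9]
40 16.5 [ 22.8 -68.9]
60 20.5 [ 32.4 -45.8]
80 15.5 [ 32.8 -25.8]
100 18.5 [39.6 -6.8]
120 43.5 [63.  11.5]
140 40.5 [62.9 27.4]
160 38.5 [63.3 42.6]
180 36.5 [63.2 57.1]
200 35.5 [63.6 71.1]
220 34.5 [63.6 84.8]
240 34.5 [64.  98.4]
```

The flange face reads consistently at 63.7 mm, with a slight drift inward that I'll follow. I start the sweep with the last 2 mm of approach, then go at 2 mm per row.

>>> {"method": "move_arm", "body": {"dp": [[0.7,0,0.6],[1.4,0,1.2],[2,0,1.8],[2,0,1.8],[2,-2,1.8],[2,-4,1.8],[2,-6,1.8],[2,-8,1.8],[2,-10,1.8],[2,-12,1.8]], "spin": [0,0,0,0,0,0,0,0,0,0], "hand": [0.1,0.1,0.1,0.1,0.1,0.1,0.1,0.1,0.1,0.1]}}

```text
time_s: 13.95
ee_pos: [0.6834, 0.0637, 0.1491]
orientation: [-3.142, 0.0, 2.911]
wrist_force: [0.3, -0.7, -2.2]
finger_gap: 0.0235
finger_force: 60.7
```

>>> {"method": "move_arm", "body": {"dp": [[0,-2,0],[0,-4,0],[0,-6,0],[0,-8,0],[0,-10,0],[0.1,-12,0],[0.1,-14,0],[0.1,-16,0],[0.1,-18,0],[0.1,-20,0]], "spin": [0,0,0,0,0,0,0,0,0,0], "hand": [0.1,0.1,0.1,0.1,0.1,0.1,0.1,0.1,0.1,0.1]}}

```text
time_s: 14.95
ee_pos: [0.6787, 0.0443, 0.1491]
orientation: [3.142, 0.0, 2.911]
wrist_force: [-0.8, 0.5, -1.3]
finger_gap: 0.0236
finger_force: 60.7
```

>>> {"method": "move_arm", "body": {"dp": [[0,-2,0],[0,-4,0],[0,-6,0],[0,-8,0],[0,-10,0],[0.1,-12,0],[0.1,-14,0],[0.1,-16,0],[0.1,-18,0],[0.1,-20,0]], "spin": [0,0,0,0,0,0,0,0,0,0], "hand": [0.1,0.1,0.1,0.1,0.1,0.1,0.1,0.1,0.1,0.1]}}

```text
time_s: 15.95
ee_pos: [0.674, 0.0248, 0.1491]
orientation: [-3.142, 0.0, 2.911]
wrist_force: [0.0, -0.1, -1.2]
finger_gap: 0.0231
finger_force: 60.7
```

>>> {"method": "move_arm", "body": {"dp": [[0,-2,0],[0,-4,0],[0,-6,0],[0,-8,0],[0,-10,0],[0.1,-12,0],[0.1,-14,0],[0.1,-16,0],[0.1,-18,0],[0.1,-20,0]], "spin": [0,0,0,0,0,0,0,0,0,0], "hand": [0.1,0.1,0.1,0.1,0.1,0.1,0.1,0.1,0.1,0.1]}}

```text
time_s: 16.95
ee_pos: [0.6694, 0.0054, 0.1491]
orientation: [-3.142, 0.0, 2.911]
wrist_force: [0.6, -0.8, -1.7]
finger_gap: 0.0231
finger_force: 60.7
```

```bash
cat > mid.py <<'E'
from pose import *
from plant import optics,arm
s=arm.read_state();ee=s["ee_pos"];p=optics.camera_params("wrist");im=optics.snapshot("wrist")[:,:,::-1];print(s["time_s"],ee.tolist(),np.degrees(s["orientation"][2]),s["wrist_force"])
f=json.load(open("fit.json"))["ch"];g=cv2.GaussianBlur(cv2.cvtColor(im.copy(),6).astype(float),(5,1),0)
def bk(u,vv,z):
    K=p["mtx"];a=(np.array([u,vv])-K[:2,2])/K[0,0];r=np.hypot(*a);d=p["R"].T@np.append(a/r*np.sin(r),np.cos(r));o=-p["R"].T@p["t"];X=o+d*(z-o[2])/d[2]
    c,s=np.cos(f[2]),np.sin(f[2]);D=X-[f[0],f[1],0];return (1000*np.array([c*D[0]+s*D[1],-s*D[0]+c*D[1]])).round(1)
for u in (180,210,235,270,295,325):
    d=np.diff(g[25:50,u]);k=int(np.argmax(d));q=d[k-1:k+2];j=25+k+.5+(q[2]-q[0])/(2*(2*q[1]-q[0]-q[2]));print(u,j.round(1),bk(u,j,.020))
c=g[20:60,249:257].mean(1);d=np.diff(c);k=int(np.argmin(d));j=20+k+.5;print("tip rim row",j,bk(252.5,j,.0291)[0]+2.1, c.round().astype(int).tolist())
E
python3 mid.py
```

```text
16.95 [0.669402490675819, 0.005398732828767833, 0.14910798281060353] 166.80162533102214 [ 0.64770334 -0.78807578 -1.66557203]
180 38.6 [ 62.9 -14.6]
210 36.7 [63.1  6.1]
235 36.2 [63.3 23. ]
270 36.2 [63.3 46.3]
295 37.3 [63.5 63.1]
325 39.4 [63.7 83.8]
tip rim row 31.5 64.89999999999999 [127, 128, 128, 128, 128, 128, 128, 128, 128, 127, 121, 101, 70, 51, 42, 28, 16, 12, 10, 16, 38, 64, 81, 88, 89, 89, 89, 90, 89, 90, 90, 90, 89, 90, 89, 89, 90, 90, 90, 90]
```

The gap at the tip is about 4 mm, and the face drifts by under 1 mm per 100 mm. I continue the sweep.

>>> {"method": "move_arm", "body": {"dp": [[0,-2,0],[0,-4,0],[0,-6,0],[0.1,-8,0],[0.1,-10,0],[0.1,-12,0],[0.1,-14,0],[0.1,-16,0],[0.1,-18,0],[0.1,-20,0]], "spin": [0,0,0,0,0,0,0,0,0,0], "hand": [0.1,0.1,0.1,0.1,0.1,0.1,0.1,0.1,0.1,0.1]}}

```text
time_s: 18.0
ee_pos: [0.6647, -0.0141, 0.1491]
orientation: [-3.142, -0.0, 2.911]
wrist_force: [-0.0, 0.1, -0.7]
finger_gap: 0.0234
finger_force: 60.7
```

>>> {"method": "move_arm", "body": {"dp": [[0,-2,0],[0,-4,0],[0,-6,0],[0.1,-8,0],[0.1,-10,0],[0.1,-12,0],[0.1,-14,0],[0.1,-16,0],[0.2,-18,0],[0.2,-20,0]], "spin": [0,0,0,0,0,0,0,0,0,0], "hand": [0.1,0.1,0.1,0.1,0.1,0.1,0.1,0.1,0.1,0.1]}}

```text
time_s: 19.0
ee_pos: [0.66, -0.0335, 0.1491]
orientation: [-3.142, 0.0, 2.911]
wrist_force: [0.3, 0.0, -1.1]
finger_gap: 0.0236
finger_force: 60.7
```

>>> {"method": "move_arm", "body": {"dp": [[0,-2,0],[0,-4,0],[0,-6,0],[0.1,-8,0],[0.1,-10,0],[0.1,-12,0],[0.1,-14,0],[0.1,-16,0],[0.1,-18,0],[0.1,-20,0]], "spin": [0,0,0,0,0,0,0,0,0,0], "hand": [0.1,0.1,0.1,0.1,0.1,0.1,0.1,0.1,0.1,0.1]}}

```text
time_s: 20.0
ee_pos: [0.6553, -0.0529, 0.1491]
orientation: [3.142, 0.0, 2.911]
wrist_force: [-0.1, -0.5, -0.8]
finger_gap: 0.0235
finger_force: 60.7
```

```bash
python3 mid.py
```

```text
20.0 [0.655303792359356, -0.05294786112591377, 0.14908571613166366] 166.79900012756963 [-0.09596341 -0.52668048 -0.75310145]
180 38.3 [ 62.3 -74.6]
210 36.5 [ 62.6 -53.9]
235 35.9 [ 62.8 -37. ]
270 36.2 [ 62.9 -13.7]
295 37.3 [63.1  3.1]
325 39.4 [63.2 23.8]
tip rim row 31.5 64.5 [127, 127, 127, 127, 127, 127, 127, 128, 127, 126, 119, 98, 68, 50, 42, 28, 14, 12, 11, 17, 38, 64, 81, 87, 89, 88, 89, 89, 89, 89, 88, 90, 89, 89, 89, 89, 89, 89, 89, 90]
```

>>> {"method": "move_arm", "body": {"dp": [[0,-2,0],[0,-4,0],[0,-6,0],[0.1,-8,0],[0.1,-10,0],[0.1,-12,0],[0.1,-14,0],[0.1,-16,0],[0.2,-18,0],[0.2,-20,0]], "spin": [0,0,0,0,0,0,0,0,0,0], "hand": [0.1,0.1,0.1,0.1,0.1,0.1,0.1,0.1,0.1,0.1]}}

```text
time_s: 21.05
ee_pos: [0.6505, -0.0724, 0.1491]
orientation: [-3.142, -0.0, 2.911]
wrist_force: [0.1, 0.3, -1.5]
finger_gap: 0.0236
finger_force: 60.7
```

>>> {"method": "move_arm", "body": {"dp": [[0,-2,0],[0,-4,0],[0,-6,0],[0.1,-8,0],[0.1,-10,0],[0.1,-12,0],[0.1,-14,0],[0.1,-16,0],[0.2,-18,0],[0.2,-20,0]], "spin": [0,0,0,0,0,0,0,0,0,0], "hand": [0.1,0.1,0.1,0.1,0.1,0.1,0.1,0.1,0.1,0.1]}}

```text
time_s: 22.05
ee_pos: [0.6458, -0.0918, 0.1491]
orientation: [-3.142, -0.0, 2.911]
wrist_force: [0.3, -0.2, -0.8]
finger_gap: 0.0231
finger_force: 60.7
```

>>> {"method": "move_arm", "body": {"dp": [[0,-2,0],[0,-4,0],[0,-6,0],[0.1,-8,0],[0.1,-10,0],[0.1,-12,0],[0.1,-14,0],[0.1,-16,0],[0.2,-18,0],[0.2,-20,0]], "spin": [0,0,0,0,0,0,0,0,0,0], "hand": [0.1,0.1,0.1,0.1,0.1,0.1,0.1,0.1,0.1,0.1]}}

```text
time_s: 23.05
ee_pos: [0.641, -0.1112, 0.1491]
orientation: [3.142, -0.0, 2.911]
wrist_force: [1.3, 0.4, -2.4]
finger_gap: 0.0236
finger_force: 60.7
```

>>> {"method": "move_arm", "body": {"dp": [[0,-2,0],[0,-4,0],[0,-6,0],[0.1,-8,0],[0.1,-10,0],[0.1,-12,0],[0.1,-14,0],[0.1,-16,0],[0.2,-18,0],[0.2,-20,0]], "spin": [0,0,0,0,0,0,0,0,0,0], "hand": [0.1,0.1,0.1,0.1,0.1,0.1,0.1,0.1,0.1,0.1]}}

```text
time_s: 24.05
ee_pos: [0.6362, -0.1306, 0.1491]
orientation: [3.142, -0.0, 2.911]
wrist_force: [0.6, 0.1, -1.1]
finger_gap: 0.0235
finger_force: 60.7
```

>>> {"method": "move_arm", "body": {"dp": [[0,-2,0],[0,-4,0],[0,-5,0],[0,-5,0],[0,-5,0],[-3,-5,-3],[-10,-5,-8],[-20,-5,-20],[-25,-5,-40],[-25,-5,-60]], "spin": [0,0,0,0,0,0,0,0,0,0], "hand": [0.1,0.1,0.1,0.1,0.1,0.1,0.1,0.1,0.1,0.1]}}

```text
time_s: 25.05
ee_pos: [0.6603, -0.1412, 0.21]
orientation: [3.142, 0.0, 2.911]
wrist_force: [-0.8, 1.1, -1.6]
finger_gap: 0.0235
finger_force: 60.7
```

The sweep is complete and passes both ends of the joint. Now back to above the cradle.

>>> {"method": "move_arm", "body": {"dp": [[0,0,-20],[0,-5,-45],[8,-25,-60],[20,-50,-60],[35,-80,-60],[50,-110,-60],[65,-140,-60],[80,-168,-60],[92,-192,-60],[97,-205,-60]], "spin": [0,0,-2,-4,-6,-9,-12,-14,-16,-17.4], "hand": [0.1,0.1,0.1,0.1,0.1,0.1,0.1,0.1,0.1,0.1]}}

```text
time_s: 26.05
ee_pos: [0.5173, -0.3203, 0.2699]
orientation: [-3.141, 0.0, -3.068]
wrist_force: [0.1, -0.7, -1.6]
finger_gap: 0.0235
finger_force: 60.7
```

>>> {"method": "move_arm", "body": {"dp": [[0,0,0],[0,0,0],[0,0,20],[0,0,40],[0,0,60],[0,0,70],[0,0,80],[0,0,80],[0,0,80],[0,0,80]], "spin": [0,0,0,0,0,0,0,0,0,0], "hand": [0.1,0.1,0.1,0.1,0.1,0.1,0.1,0.1,0.1,0.1]}}

```text
time_s: 27.05
ee_pos: [0.5185, -0.3186, 0.19]
orientation: [-3.141, 0.001, -3.068]
wrist_force: [-0.1, -0.1, -1.7]
finger_gap: 0.0231
finger_force: 60.7
```

```bash
python3 - <<'E'
from pose import *
from plant import optics,arm
s=arm.read_state();ee=s["ee_pos"];y=s["orientation"][2];print(s["time_s"],ee.tolist(),np.degrees(y))
d=np.array([.5187,-.3188])-ee[:2];print(1000*(d@[np.cos(y),np.sin(y)]),1000*(d@[np.sin(y),-np.cos(y)]))
p=optics.camera_params("wrist");im=optics.snapshot("wrist")[:,:,::-1].copy();cv2.imwrite("pics/wrist_g.png",im);np.savez("wrist_g.npz",**p)
g=cv2.cvtColor(im,6);print(g[25:150,249:257].mean(1).round().astype(int).tolist())
f=json.load(open("fit.json"))["cr"]
for l in [(-60,42,10),(-60,-42,10)]:print(proj(p,cpose(f,np.array(l)/1000),True))
for r in(70,85,100):print(r,g[r,190:320].tolist())
E
```

```text
27.05 [0.5185428605752753, -0.3186140263516669, 0.19001741079648052] -175.8015974693196
-0.1431025405454844 -0.19697883024973806
[170, 170, 170, 170, 170, 170, 170, 171, 167, 149, 105, 54, 24, 16, 24, 54, 90, 112, 120, 122, 122, 122, 122, 122, 122, 123, 122, 122, 123, 123, 122, 123, 123, 123, 123, 122, 123, 123, 123, 123, 123, 123, 123, 123, 123, 124, 124, 124, 123, 123, 124, 124, 123, 123, 123, 124, 124, 124, 124, 124, 123, 124, 124, 124, 124, 124, 124, 124, 124, 122, 114, 88, 50, 21, 13, 13, 13, 14, 15, 13, 14, 14, 13, 12, 13, 14, 14, 14, 12, 13, 15, 15, 15, 14, 14, 15, 15, 15, 14, 13, 14, 15, 16, 13, 14, 19, 39, 62, 78, 95, 118, 137, 152, 163, 169, 171, 172, 171, 172, 172, 172, 171, 172, 172, 172]
[302.94706357 121.22108777]
[203.21091873 121.32030135]
70 [172, 169, 171, 172, 171, 171, 173, 172, 170, 171, 170, 171, 171, 172, 173, 171, 171, 169, 170, 170, 170, 171, 172, 170, 170, 168, 169, 170, 171, 171, 172, 173, 171, 172, 172, 172, 173, 171, 172, 172, 171, 173, 172, 172, 171, 171, 171, 170, 171, 171, 172, 171, 172, 171, 169, 156, 124, 101, 104, 113, 120, 124, 127, 128, 128, 126, 
[... 904 characters left out ...]
73, 172, 171, 173, 172, 172, 172, 172, 173, 172, 173, 173, 172, 172]
100 [171, 171, 171, 172, 171, 171, 171, 171, 171, 171, 171, 171, 172, 172, 171, 172, 172, 171, 170, 169, 171, 170, 171, 171, 171, 172, 172, 171, 172, 170, 171, 169, 169, 169, 171, 172, 171, 173, 171, 173, 173, 173, 172, 171, 173, 173, 171, 172, 172, 172, 170, 160, 134, 94, 58, 32, 18, 10, 15, 12, 9, 11, 14, 14, 13, 14, 18, 14, 8, 14, 20, 30, 54, 93, 131, 158, 169, 173, 172, 173, 172, 172, 173, 173, 174, 172, 173, 173, 173, 173, 174, 173, 173, 173, 173, 172, 174, 172, 172, 172, 173, 173, 173, 172, 172, 173, 172, 173, 172, 172, 172, 173, 172, 173, 172, 173, 172, 173, 174, 173, 173, 172, 173, 172, 173, 174, 172, 172, 174, 172]
```

>>> {"method": "move_arm", "body": {"dp": [[0,-0.3,15],[0,-0.3,32],[0,-0.3,44],[0,-0.3,49],[0,-0.3,53],[0,-0.3,57],[0,-0.3,61],[0,-0.3,65],[0,-0.3,69],[0,-0.3,72]], "spin": [0,0,0,0,0,0,0,0,0,0], "hand": [0.1,0.1,0.1,0.1,0.1,0.1,0.1,0.1,0.1,0.1], "force": 20}}

```text
time_s: 28.1
ee_pos: [0.521, -0.3194, 0.1206]
orientation: [-3.137, 0.008, -3.068]
wrist_force: [13.1, -2.3, 18.9]
finger_gap: 0.0232
finger_force: 63.7
```

>>> {"method": "move_arm", "body": {"dp": [[0,0,2],[0,0,4],[0,0,6],[0,0,7],[0,0,7],[0,0,7],[0,0,7],[0,0,7],[0,0,7],[0,0,7]], "spin": [0,0,0,0,0,0,0,0,0,0], "hand": [0.1,0.1,0.1,0.1,0.1,0.1,0.1,0.1,0.1,0.1]}}

```text
time_s: 29.1
ee_pos: [0.5202, -0.3195, 0.113]
orientation: [-3.138, 0.006, -3.068]
wrist_force: [8.2, -0.1, 14.5]
finger_gap: 0.0234
finger_force: 63.2
```

```bash
cat > tipm.py <<'E'
# tip position from side and scene pictures: compare with the starting pictures by template matching
from h import *
from plant import optics,arm
s=arm.read_state();print(s["time_s"],s["ee_pos"].tolist(),s["wrist_force"],s["finger_force"],s["finger_gap"])
f=json.load(open("fit.json"))["cr"]
for c in("side","scene"):
    p=optics.camera_params(c);im=optics.snapshot(c)[:,:,::-1].copy();cv2.imwrite(f"pics/{c}_h.png",im);a=cv2.imread(f"pics/{c}0.png")
    u=proj(p,cpose(f,(-.125,0,.059))).round().astype(int);t=a[u[1]-9:u[1]+10,u[0]-11:u[0]+12]
    w=im[u[1]-25:u[1]+26,u[0]-27:u[0]+28];r=cv2.matchTemplate(w,t,cv2.TM_CCOEFF_NORMED);_,m,_,l=cv2.minMaxLoc(r)
    def sub(a,b,c):return (a-c)/(2*(a-2*b+c))
    x,y=l;dx=sub(r[y,x-1],r[y,x],r[y,x+1]);dy=sub(r[y-1,x],r[y,x],r[y+1,x])
    ax=proj(p,cpose(f,(-.124,0,.059)))-proj(p,cpose(f,(-.125,0,.059)));az=proj(p,cpose(f,(-.125,0,.060)))-proj(p,cpose(f,(-.125,0,.059)))
    print(c,m,"shift px",x+dx-16,y+dy-16,"px/mm x",ax.round(2),"z",az.round(2))
E
python3 tipm.py
```

```text
29.1 [0.5202406386246026, -0.3194635295835298, 0.11295660869244707] [ 8.19167411 -0.053664   14.5395622 ] 63.2491135597229 0.023439491939269037
side 0.8227000832557678 shift px 3.2381325 0.9032593 px/mm x [ 0.44 -0.11] z [-0.05 -0.19]
scene 0.6199166178703308 shift px 3.2228012 -0.6151285 px/mm x [-0.13  0.2 ] z [-0.02 -0.21]
```

```bash
python3 - <<'E'
from pose import *
from plant import optics,arm
s=arm.read_state();ee=s["ee_pos"];p=optics.camera_params("wrist");im=optics.snapshot("wrist")[:,:,::-1].copy();cv2.imwrite("pics/wrist_h.png",im);np.savez("wrist_h.npz",**p)
g=cv2.cvtColor(im,6);c=g[0:150,249:257].mean(1);print(c.round().astype(int).tolist())
for t in(0,3,6,9):
  th=np.radians(t);b=np.array([np.cos(-3.068),np.sin(-3.068),0]);d=b*np.cos(th)-[0,0,np.sin(th)];k=b*np.sin(th)+[0,0,np.cos(th)]
  print(t,[proj(p,ee-[0,0,.053]+(L)*d+u*k,True)[1].round(1) for L,u in((.135,.004),(.0835,.005),(.0575,.014))])
E
```

```text
[140, 140, 140, 140, 141, 141, 141, 141, 141, 140, 141, 141, 141, 141, 141, 142, 142, 141, 142, 142, 142, 142, 142, 142, 142, 142, 142, 142, 142, 142, 142, 142, 143, 143, 143, 143, 143, 143, 144, 143, 143, 144, 144, 144, 144, 144, 144, 144, 144, 144, 144, 145, 145, 145, 145, 145, 145, 145, 145, 145, 145, 145, 145, 146, 146, 146, 146, 146, 146, 146, 146, 147, 146, 140, 117, 78, 40, 22, 18, 18, 18, 20, 18, 18, 20, 19, 18, 19, 20, 18, 18, 19, 18, 18, 20, 20, 19, 19, 19, 20, 20, 20, 19, 20, 20, 18, 19, 19, 19, 19, 20, 21, 21, 20, 20, 20, 21, 20, 20, 20, 20, 20, 20, 21, 20, 21, 22, 22, 24, 25, 27, 28, 31, 31, 35, 45, 68, 98, 130, 154, 167, 175, 180, 184, 185, 186, 187, 187, 187, 187]
0 [np.float64(-39.1), np.float64(73.0), np.float64(139.6)]
3 [np.float64(-31.8), np.float64(74.2), np.float64(137.3)]
6 [np.float64(-24.5), np.float64(75.8), np.float64(135.5)]
9 [np.float64(-17.2), np.float64(77.9), np.float64(134.2)]
```

The wand is in the saddles, still about 4° nose-down and about 5 mm toward the butt. I slide it forward while pressing it level.

>>> {"method": "move_arm", "body": {"dp": [[1,0,0.5],[2,0,1],[3,0,1.5],[4,0,2],[5,0,2.5],[5,0,3],[5,0,3],[5,0,3],[5,0,3],[5,0,3]], "spin": [0,0,0,0,0,0,0,0,0,0], "hand": [0.1,0.1,0.1,0.1,0.1,0.1,0.1,0.1,0.1,0.1], "force": 20}}

```text
time_s: 30.25
ee_pos: [0.5155, -0.3199, 0.1103]
orientation: [-3.137, 0.007, -3.068]
wrist_force: [8.6, 0.1, 17.3]
finger_gap: 0.0231
finger_force: 63.4
```

```bash
cat > nose.py <<'E'
from pose import *
from plant import optics,arm
s=arm.read_state();ee=s["ee_pos"];p=optics.camera_params("wrist");im=optics.snapshot("wrist")[:,:,::-1].copy()
c=cv2.cvtColor(im,6)[0:150,249:257].mean(1);d=np.diff(c);print(s["time_s"],ee.tolist(),s["wrist_force"],s["finger_force"])
print("nose row",55+np.argmin(d[55:95])+.5,"handle row",120+np.argmax(d[120:148])+.5)
for t in(0,3,6):
  th=np.radians(t);b=np.array([np.cos(-3.068),np.sin(-3.068),0]);e=b*np.cos(th)-[0,0,np.sin(th)];k=b*np.sin(th)+[0,0,np.cos(th)]
  print(t,[proj(p,np.array([.5151,-.3191,.059])+L*e+u*k,True)[1].round(1) for L,u in((.0835,.005),(.0575,.014))],"for wand at start place")
E
python3 nose.py; python3 tipm.py
```

```text
30.25 [0.5154715075597608, -0.31990952596206723, 0.11027875808517756] [ 8.58133405  0.1378703  17.34762888] 63.41553568840027
nose row 74.5 handle row 139.5
0 [np.float64(71.5), np.float64(139.1)] for wand at start place
3 [np.float64(72.8), np.float64(136.7)] for wand at start place
6 [np.float64(74.5), np.float64(134.9)] for wand at start place
30.3 [0.5154710497042385, -0.3199149134033947, 0.11028485334585877] [ 8.1008695   1.16572096 17.18548099] 63.41594696044922 0.023276647585328755
side 0.8991416692733765 shift px 0.8569927 1.0222187 px/mm x [ 0.44 -0.11] z [-0.05 -0.19]
scene 0.5654301643371582 shift px 3.205841 -0.6481495 px/mm x [-0.13  0.2 ] z [-0.02 -0.21]
```

>>> {"method": "move_arm", "body": {"dp": [[0,0,0],[0,0,0],[0,0,0],[0,0,0],[0,0,0],[0,0,0],[0,0,0],[0,0,0],[0,0,0],[0,0,0]], "spin": [0,0,0,0,0,0,0,0,0,0], "hand": [0.2,0.25,0.28,0.3,0.33,0.36,0.4,0.4,0.4,0.4], "force": 20}}

```text
time_s: 31.4
ee_pos: [0.5133, -0.3192, 0.107]
orientation: [3.142, -0.0, -3.068]
wrist_force: [-0.6, 0.7, 0.1]
finger_gap: 0.034
finger_force: 0.0
```

```bash
python3 nose.py; python3 tipm.py
```

```text
31.4 [0.5132767365157122, -0.31915954439247696, 0.10704258291221999] [-0.60099384  0.67573824  0.14766474] 0.0
nose row 79.5 handle row 147.5
0 [np.float64(76.7), np.float64(146.4)] for wand at start place
3 [np.float64(77.9), np.float64(143.9)] for wand at start place
6 [np.float64(79.5), np.float64(141.9)] for wand at start place
31.45 [0.5132641362063267, -0.31914951327577834, 0.10706455778931587] [0.29019078 1.23712541 0.18835051] 0.0 0.033761146144833956
side 0.9579601287841797 shift px 0.6950016 -0.6871662 px/mm x [ 0.44 -0.11] z [-0.05 -0.19]
scene 0.4769238829612732 shift px 5.9506683 6.7897663 px/mm x [-0.13  0.2 ] z [-0.02 -0.21]
```

The wand is released and level, within about 1 mm of its old place. I open fully, go straight up, then check again.

>>> {"method": "move_arm", "body": {"dp": [[0,0,0],[0,0,0],[0,0,0],[0,0,-10],[0,0,-25],[0,0,-45],[0,0,-70],[0,0,-100],[0,0,-130],[0,0,-147]], "spin": [0,0,0,0,0,0,0,0,0,0], "hand": [0.55,0.7,0.85,1,1,1,1,1,1,1]}}

```text
time_s: 32.55
ee_pos: [0.5135, -0.3193, 0.2584]
orientation: [-3.139, 0.003, -3.068]
wrist_force: [-0.0, 0.1, -0.3]
finger_gap: 0.0855
finger_force: 0.0
```

>>> {"method": "move_arm", "body": {"dp": [[0,0,0],[0,0,0],[0,0,0],[0,0,0],[0,0,0],[0,0,0],[0,0,0],[0,0,0],[0,0,0],[0,0,0]], "spin": [0,0,0,0,0,0,0,0,0,0], "hand": [1,1,1,1,1,1,1,1,1,1]}}

```text
time_s: 33.55
ee_pos: [0.5133, -0.3192, 0.2541]
orientation: [3.142, -0.0, -3.068]
wrist_force: [0.5, 0.1, -0.5]
finger_gap: 0.0855
finger_force: 0.0
```

```bash
python3 tipm.py; python3 - <<'E'
from h import *
from plant import optics,arm
p=optics.camera_params("wrist");g=cv2.cvtColor(optics.snapshot("wrist")[:,:,::-1].copy(),6);p0=dict(np.load("wc1.npz"))
c=np.diff(cv2.GaussianBlur(g.astype(float),(3,3),0)[0:275,248:254].mean(1))
f=json.load(open("fit.json"))["cr"]
for n,l,(a,b),s in(("tip",(-.135,0,.063),(30,60),-1),("nose",(-.0835,0,.064),(80,112),-1),("handle",(-.0575,0,.073),(115,140),1),("butt",(.0575,0,.073),(235,265),-1)):
    k=a+int(np.argmax(s*c[a:b]))+.5;print(n,"now",k,"model",proj(p,cpose(f,l),True)[1].round(1))
# other things moved? compare with the starting pictures
for n in("side","scene"):
    a=cv2.imread(f"pics/{n}0.png",0);b=cv2.imread(f"pics/{n}_h.png",0)
    for nm,X in dict(bottleL=(.355,-.262,.04),jar=(.738,-.285,.06),flask=(.797,-.105,.05),amber=(.8,.08,.05),wA=(.46,-.463,.01),wB=(.625,-.456,.01),bottleR=(.369,.209,.04)).items():
        q=optics.camera_params(n);u=proj(q,X).astype(int);t=a[u[1]-12:u[1]+13,u[0]-12:u[0]+13];w=b[u[1]-18:u[1]+19,u[0]-18:u[0]+19]
        if t.shape!=(25,25) or w.shape!=(37,37):continue
        r=cv2.minMaxLoc(cv2.matchTemplate(w,t,cv2.TM_CCOEFF_NORMED));print(n,nm,round(r[1],2),r[3][0]-6,r[3][1]-6)
E
```

```text
33.55 [0.5132755871103316, -0.3191576771770136, 0.2540855123811929] [ 0.54581936  0.09562888 -0.52369676] 0.0 0.08548531139667394
side 0.9681329131126404 shift px 0.7349949 -0.70778847 px/mm x [ 0.44 -0.11] z [-0.05 -0.19]
scene 0.48480620980262756 shift px -6.3484564 8.960619 px/mm x [-0.13  0.2 ] z [-0.02 -0.21]
tip now 45.5 model 43.2
nose now 101.5 model 100.0
handle now 131.5 model 130.0
butt now 252.5 model 255.2
side bottleL 0.98 0 0
side jar 1.0 0 0
side flask 1.0 0 0
side amber 1.0 0 0
side wA 1.0 0 0
side wB 1.0 0 0
side bottleR 0.43 2 5
scene bottleL 0.99 0 0
scene jar 0.99 0 0
scene flask 0.98 0 0
scene amber 1.0 0 0
scene wA 0.99 0 0
scene wB 0.99 0 0
scene bottleR 0.76 1 0
```

Everything else is unmoved; the bottleR mismatch is only the arm's changed shadow. One last numeric check that the wand's seating is level at both ends.

```bash
python3 - <<'E'
from h import *
from plant import optics
f=json.load(open("fit.json"))["cr"]
def sub(a,b,c):return (a-c)/(2*(a-2*b+c))
for n in("side","scene"):
    q=optics.camera_params(n);a=cv2.imread(f"pics/{n}0.png",0);b=cv2.imread(f"pics/{n}_h.png",0)
    for nm,l,h in(("base",(0,-.03,.01),6),("tip",(-.132,0,.059),6),("nose",(-.07,0,.062),6),("mark",(-.028,0,.073),6),("dot",(.036,0,.073),5),("butt",(.055,0,.07),5)):
        X=np.array(l);u=proj(q,cpose(f,X)).round().astype(int);t=a[u[1]-h:u[1]+h+1,u[0]-h:u[0]+h+1];k=h+5;w=b[u[1]-k:u[1]+k+1,u[0]-k:u[0]+k+1]
        r=cv2.matchTemplate(w,t,cv2.TM_CCOEFF_NORMED);_,m,_,(x,y)=cv2.minMaxLoc(r)
        try:d=(x-5+sub(r[y,x-1],r[y,x],r[y,x+1]),y-5+sub(r[y-1,x],r[y,x],r[y+1,x]))
        except IndexError:d=(x-5,y-5)
        g=lambda e:proj(q,cpose(f,X+e))-proj(q,cpose(f,X));J=np.array([g([.001,0,0]),g([0,0,.001])]).T
        print(n,nm,round(m,2),np.round(d,2),"-> dx,dz mm",np.linalg.solve(J,d).round(1))
E
```

```text
side base 0.97 [-0.02  0.05] -> dx,dz mm [-0.1 -0.2]
side tip 0.96 [ 0.7  -0.63] -> dx,dz mm [1.9 2.2]
side nose 0.97 [ 0.65 -0.61] -> dx,dz mm [1.7 2.2]
side mark 0.93 [ 0.8  -0.78] -> dx,dz mm [2.  2.8]
side dot 0.84 [ 0.49 -0.29] -> dx,dz mm [1.2 0.9]
side butt 0.92 [ 0.18 -1.57] -> dx,dz mm [0.2 7.6]
scene base 0.94 [0.05 0.36] -> dx,dz mm [ 0.1 -1.7]
scene tip 0.33 [0.81 0.98] -> dx,dz mm [-4.7 -9.2]
scene nose 0.97 [0.14 0.39] -> dx,dz mm [-0.5 -2.4]
scene mark 0.94 [0.02 0.37] -> dx,dz mm [ 0.2 -1.5]
scene dot 0.9 [0.08 0.48] -> dx,dz mm [ 0.1 -2.3]
scene butt 0.92 [0.26 0.36] -> dx,dz mm [-0.9 -2.9]
```

```bash
python3 -c "
from plant import ticket
print(ticket.hand_in())"
```

```text
the job is handed in; nothing more can be done
None
```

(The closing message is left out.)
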